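Fit the grating disc on the vegetable cutter

ROBOT

A 6-joint arm with a two-finger parallel gripper is mounted at the origin on the work surface. World frame = base frame: x ahead of the robot, y to its left, z up, the work surface at z = 0. Lengths are in m, angles in rad, forces in N, time in s.
With the tool pointing down it reaches from about 0.225 to 0.875 m from the base axis. Payload 3.4 kg.
Tool frame: the origin (TCP) lies at the very end of the fingers, on their centre line; the grasp point (between the pads) lies 19 mm behind it (grasp_offset is the distance from the TCP to the grasp point, in m); y points along the fingers, z is the direction in which the jaws open and shut, and the axes are right-handed (so a half turn about y gives the same grasp; the last joint's range is limited). The gripper opens to 85 mm and grips with 20 to 120 N. Pads are 22 mm wide; open, the fingers measure 114 mm over their backs; the gripper's body (76 mm by 85 mm) begins 54 mm behind the grasp point. The pads swing forward as they close: fully open they stand 13 mm farther back than shut.
Start: joints at [1.213, 0.276, 1.505, -0, 1.361, -0.121], TCP at [0.135, 0.559, 0.209] pointing down, gripper open.
Joint ranges: [-2.89, 2.89], [-0.75, 2.08], [0.22, 2.7], [-1.18, 4.32], [0.11, 2.71], [-2.7, 2.7]. Speed limits (rad/s): [2.57, 2.57, 3.14, 3.14, 3.14, 3.14].

INTERFACE

Orientations are given as a unit quaternion [w, x, y, z].
In Python, from rig import get_state, get_image, sign_off, grasp_offset gives the robot as it stands.
- The arm moves only by the shell command python3 -m jog 'ROWS' [FORCE]. ROWS is JSON, one flat list of numbers, 7 for each row, row after row: the closure in counts, from 0 (fully open) to 255 (shut), then the shift along the tool's x, y, z in cm, then the turn, a rotation vector about the tool's x, y, z in units of 8 degrees (1.0 is 8 degrees). In form: [jaw, tx, ty, tz, rx, ry, rz, jaw, tx, ty, tz, rx, ry, rz, ...]. A call has 1 to 12 rows; each row is the pose to reach, as a shift and turn from the pose commanded when the call began, along the tool's axes at that moment; what a row does not reach only later rows make up. A row lasts 1/8 s, in which the tool goes at most 62.5 mm and 10.7 degrees, less where a joint would pass 70% of its speed; a pose out of reach is approached as far as the arm can. A call with a gripper value outside its range is refused whole. The fingers move at their own pace and stop on an object; FORCE is the grip in N (left out, the last holds). Time passes only in rows, so rows that repeat a pose let the fingers close. It gives the time, the measured TCP pose, the force and the opening at its end, in the units of the state.
- get_state(): the state, without advancing time (a new reading comes with each control period).
- get_image(name): name is "scene" or "top" or "wrist"; returns a dict with "color" (420x560x3 uint8, blue, green, red), "mtx" (3x3 intrinsics, pixels), "R" (3x3) and "t" (3): a world point X has camera coordinates R X + t; the wrist camera has in their place "tool_from_camera" (4x4, takes a point from camera to tool coordinates, whose origin is the TCP and whose axes are the tool frame's). Camera axes: x right, y down, z forward; pixel columns grow to the right and rows downward; lengths in m; the calibration is good to about 2 mm. A picture is of the moment at which its call begins: read the wrist's pose just before it. There is no depth.
- sign_off(): hands the job in, once; it reports no verdict.
The state is a dict: "clock": time; "qpos": joint angles; "qd": joint speeds; "effort": joint torques, N m; "position": TCP position; "ee_rot": TCP orientation; "contact_force": force on the tool from outside, world axes, zero at the start; "moment": the same for the moment, N m; "width": finger opening in m.
Only numpy, scipy, OpenCV 4.12 (cv2) and the standard library are available. Lean on these libraries where they do the work, as an engineer would, in place of code of your own. Each camera call takes 0.05 s, during which the arm holds its last target.

TASK

Take the grating disc off its storage stand by its grip and fit it on the vegetable cutter: lower it over the drive shaft, feel for the drive pin by turning the disc clockwise (seen from above) under light pressure until it drops fully home, flush on the drive plate, then keep turning it clockwise to the stop, where its grip lies straight across the machine, side to side, and let go. Work gently: never press or twist the disc hard against the machine, and leave the bottle, basket and jar where they stand.

Things in the scene. Friction and masses are not known exactly. Their poses are not given: they have to be found in the camera images.
- disc_center (a point): Loose steel grating disc, 170 mm across, 56 mm tall in all, 0.33 to 0.53 kg, lying flat on its stand; this point is on its axis, 28 mm above the underside; z up. On top is a grey grip block, 28 mm thick (disc's x), 50 mm long (y), from 28 to 56 mm above the underside; under it a neck 28 mm across, down to the plate, whose top is 6 mm above the underside.
- disc_hole (a point): Centre of the disc's only pin slot, at the underside: rectangular, 14.5 mm long outwards (disc's x), 10.5 mm wide, through the 6 mm plate, 34 mm from the disc's axis along its +x, in front of one long side of the grip; seen from above. In the middle of the underside is the bore for the shaft, 18 mm wide, 24 mm deep.
- stand: Fixed grey storage stand, a round block 110 mm across at the foot, 100 mm at the top, 45 mm high, with a post 12 mm thick and 18 mm tall in the middle that stands in the disc's bore. Origin at the centre of its foot. Lift the disc more than 18 mm to clear the post.
- machine: Fixed vegetable cutter: white housing 210 mm deep (x), 190 mm wide (y), 105 mm high; origin under its middle on the table, control panel on its front (-x). On top a drive plate 90 mm across; it is stiff to turn (0.3 N m), stays as left, and stops firmly clockwise when its pin points along the housing's +x. The drive is harmed by over 40 N between disc and machine.
- seat (a point): Centre of the drive plate's upper face, 120 mm above the table; axes are the housing's and do not turn. The disc is home when its underside lies on this face (disc_center 28 mm above it); resting on the pin's top it is 9 mm higher. Pin in slot: about 1.2 mm sideways play. 3 to 5 N of pressure is enough to find the pin.
- shaft_top (a point): Top of the drive shaft at the plate's centre: 16 mm thick, 22 mm tall, its top 6 mm tapered to 8 mm. Beside it the one drive pin: 8 mm thick, 9 mm tall, 34 mm from the shaft's axis. The pin is not measured: it starts 0.35 to 1.35 rad anticlockwise (from above) of the housing's +x. Find it by feel or by camera.
- bottle: White sauce bottle, 54 mm across, 130 mm tall, standing. Origin at the centre of its foot. To be left alone.
- basket: Red plastic bowl-shaped basket, 88 mm across, 45 mm tall. Origin at the centre of its foot. To be left alone.
- jar: Glass jar with steel lid, 64 mm across, 85 mm tall. Origin at the centre of its foot. To be left alone.
Mind the look-alikes: they are no part of the job. Of the things like the part that bears disc_center, leave any that is green; of the rest the larger one is meant.

How it is judged:
On the way, in this order (a step that is already met when the one before it is completed fails the run):
1. the disc is lifted clear of its stand (z of disc_center in the frame of stand above 0.1 m and contact force between disc and stand below 0.1 N), for 0.1 s.
2. the disc is fully home over shaft and pin (z of disc_center in the frame of seat below 0.0305 m and horizontal distance between disc_center and seat below 0.004 m and angle between disc_center's own z axis and vertical below 0.05 rad), for 0.2 s.
3. the disc is turned to the stop, still home (all of step 2 and angle between the x axis of disc_center and the x axis of seat, either way round below 0.12 rad), for 0.2 s.
At the end, for the whole second after the job is handed in: The disc lies fully home on the drive plate (within 2.5 mm in height, 4 mm of the axis, tilt under 0.05 rad), its x axis within 0.12 rad of the housing's x axis, at rest and released; bystanders within 30 mm of their starts (all of step 3 and linear speed of disc below 0.02 m/s and contact force between the fingers and disc below 0.1 N); the robot touches nothing.
It fails at once if disc and machine pressed together with more than 40 N (contact force between disc and machine above 40 N).
It fails at once if the bottle is moved or tipped (distance of bottle from where it was at the start of the episode above 0.03 m or angle between bottle's own z axis and vertical above 0.4 rad).
It fails at once if the basket is moved or tipped (distance of basket from where it was at the start of the episode above 0.03 m or angle between basket's own z axis and vertical above 0.4 rad).
It fails at once if the jar is moved or tipped (distance of jar from where it was at the start of the episode above 0.03 m or angle between jar's own z axis and vertical above 0.4 rad).
It also fails if it takes over 72 s, if anything falls off the work surface, if the arm or the gripper's body presses on something with over 40 N, if the wrist force passes 120 N, or if a joint passes its speed limit or range.

## Working session

There is one attempt and no reset: what is moved stays moved. The work goes in short steps, Python scripts to look and compute and a shell command to move; the robot and the scene stay as the last step left them, time stands still between calls to the robot, and variables do not carry over. Pictures are saved under pics/ and viewed, and the job is handed in when it is done.

```bash
mkdir -p pics; ls; python3 - <<'E'
from rig import *
import cv2
print(get_state(), grasp_offset)
for n in ("scene","top","wrist"):
    d=get_image(n); cv2.imwrite(f"pics/{n}0.png",d["color"])
    print(n,{k:v for k,v in d.items() if k!="color"})
E
```

```text
pics
{'clock': 0.0, 'qpos': array([ 1.21298956e+00,  2.76588497e-01,  1.50616010e+00, -1.14866431e-05,
        1.36067140e+00, -1.21015246e-01]), 'qd': array([-0.00015019,  0.00040446,  0.00012731, -0.00061933, -0.00015971,
        0.00010338]), 'effort': array([ 8.36354593e-04, -4.16774189e+01, -2.45806646e+01,  7.80922642e-05,
        1.11009245e-02,  1.23501601e-05]), 'position': array([0.13470169, 0.55840868, 0.2077327 ]), 'ee_rot': array([-0.70152784,  0.702785  , -0.08367146,  0.08337277]), 'contact_force': array([-0.43670793,  0.43869524, -0.00607784]), 'moment': array([ 0.01484605,  0.00106275, -0.03240967]), 'width': 0.0853657219328781} 0.0187
scene {'mtx': array([[423.16899457,   0.        , 275.94850134],
       [  0.        , 423.16899457, 210.88854594],
       [  0.        ,   0.        ,   1.        ]]), 'R': array([[ 0.57575895,  0.8175673 ,  0.00923804],
       [ 0.57359556, -0.39584235, -0.71714501],
       [-0.58265751,  0.41820155, -0.69686275]]), 't': array([-0.23610205, -0.24173024,  1.41492234])}
top {'mtx': array([[482.48798063,   0.        , 282.61587658],
       [  0.        , 482.48798063, 208.97714447],
       [  0.        ,   0.        ,   1.        ]]), 'R': array([[-0.05050276, -0.99871366, -0.00452779],
       [-0.97690957,  0.05034153, -0.2076377 ],
       [ 0.20759855, -0.00606303, -0.97819532]]), 't': array([-0.06515861,  0.53044216,  1.12594999])}
wrist {'mtx': array([[295.11170401,   0.        , 281.00818105],
       [  0.        , 295.11170401, 210.63238323],
       [  0.        ,   0.        ,   1.        ]]), 'tool_from_camera': array([[-2.29996904e-05,  9.49293327e-01,  3.14391759e-01,
        -7.96947113e-02],
       [ 2.27861937e-04, -3.14391746e-01,  9.49293305e-01,
        -1.65734144e-01],
       [ 9.99999974e-01,  9.34713672e-05, -2.09076903e-04,
         5.98947739e-04],
       [ 0.00000000e+00,  0.00000000e+00,  0.00000000e+00,
         1.00000000e+00]])}
```

View pics/scene0.png

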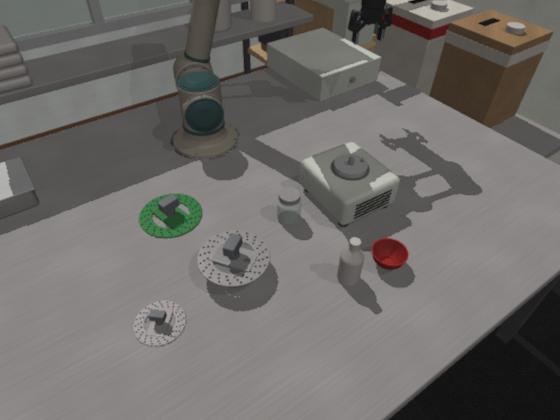

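View pics/top0.png

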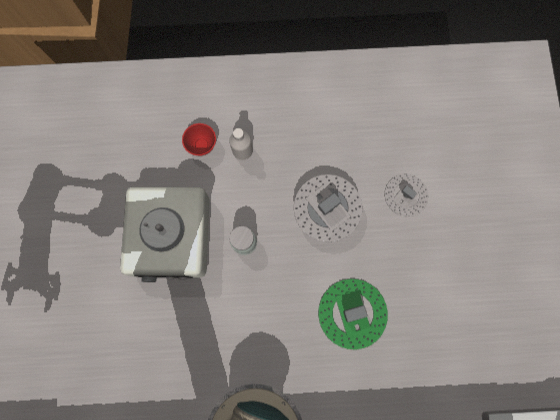

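View pics/wrist0.png

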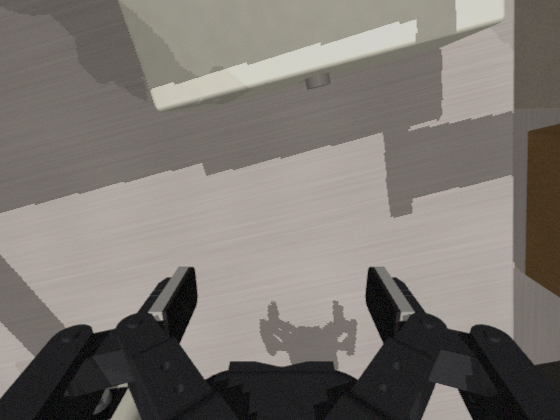

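```bash
python3 - <<'E'
import cv2,numpy as np
a=cv2.imread("pics/top0.png");s=cv2.imread("pics/scene0.png")
c=lambda im,x,y,w:cv2.resize(im[y:y+w,x:x+w],(400,400),interpolation=cv2.INTER_CUBIC)
cv2.imwrite("pics/c1.png",np.vstack([np.hstack([c(a,290,165,80),c(a,110,180,110)])]))
cv2.imwrite("pics/c2.png",np.hstack([c(s,190,215,90),c(s,300,130,100)]))
E
```

```text
(no output)
```

View pics/c1.png

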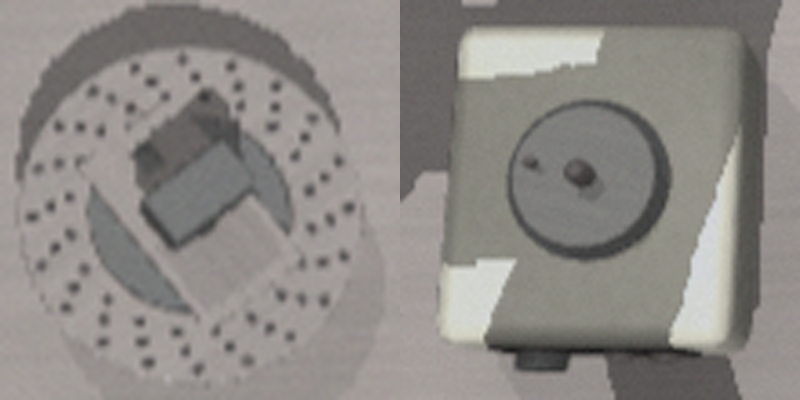

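View pics/c2.png

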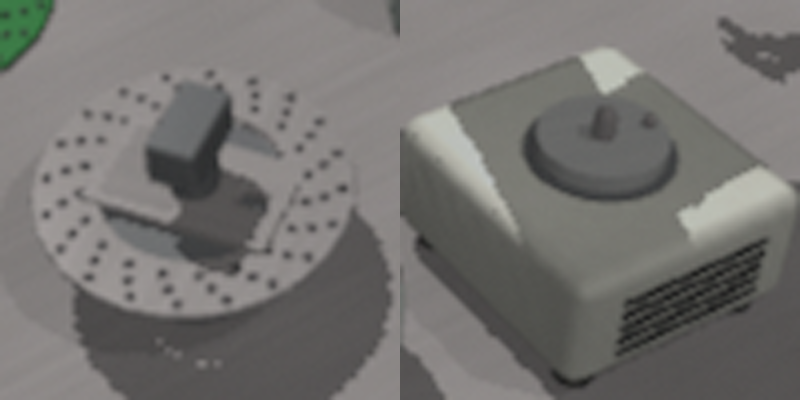

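```bash
cat > h.py <<'E'
from rig import *
import cv2,numpy as np
from scipy.spatial.transform import Rotation as Ro
def TR():
    s=get_state();w,x,y,z=s["ee_rot"];return np.array(s["position"]),Ro.from_quat([x,y,z,w]).as_matrix(),s
def ray(d,u,v,z,cam=None):
    K=d["mtx"];r=np.linalg.inv(K)@[u,v,1]
    if cam is None: c=-d["R"].T@d["t"];r=d["R"].T@r
    else:
        R,c=cam;r=R@r
    return c+r*(z-c[2])/r[2]
def pr(d,X,cam=None):
    X=np.atleast_2d(X)
    c=(X@d["R"].T+d["t"]) if cam is None else (X-cam[1])@cam[0]
    p=c@d["mtx"].T;return p[:,:2]/p[:,2:]
def wcam(p,R,d):
    T=d["tool_from_camera"];return R@T[:3,:3],p+R@T[:3,3]
def save(n,img,x=0,y=0,w=None,h=None,s=1):
    c=img[y:y+(h or 9999),x:x+(w or 9999)]
    cv2.imwrite("pics/"+n+".png",cv2.resize(c,None,fx=s,fy=s,interpolation=cv2.INTER_CUBIC))
E
python3 - <<'E'
from h import *
d=get_image("top");e=get_image("scene")
P=lambda d,u,v,z:print(ray(d,u,v,z).round(4))
T=lambda x,y:(290+x/5,165+y/5); M=lambda x,y:(110+x/(400/110),180+y/(400/110))
print("rim centre by ellipse approx"); P(d,*T(190,217),.051)
print("grip corners z=.101 (stand .045+.056)")
for c in [(145,205),(230,140),(258,185),(175,245)]:P(d,*T(*c),.101)
print("plate"); P(d,*M(587,180-0),.12) if 0 else P(d,*M(587-400,180),.12)
print("pin top");P(d,*M(530-400,161),.129);print("shaft top");P(d,*M(574-400,171),.142)
S=lambda x,y:(190+x*90/400,215+y*90/400);N=lambda x,y:(300+(x-400)/4,130+y/4)
print("scene: rim, shaft,pin,plate");P(e,*S(196,194),.051);P(e,*N(604,108),.142);P(e,*N(648,116),.129);P(e,*N(601,142),.12)
print("housing corners top-view z~.105")
for c in [(460-400,30),(740-400,28),(745-400,350),(445-400,345)]:P(d,*M(*c),.1)
E
```

```text
rim centre by ellipse approx
[ 0.5231 -0.2036  0.051 ]
grip corners z=.101 (stand .045+.056)
[ 0.5195 -0.1778  0.101 ]
[ 0.5489 -0.22    0.101 ]
[ 0.5264 -0.2316  0.101 ]
[ 0.4996 -0.1905  0.101 ]
plate
[0.479  0.1884 0.12  ]
pin top
[0.4913 0.2219 0.129 ]
shaft top
[0.4811 0.1909 0.142 ]
scene: rim, shaft,pin,plate
[ 0.5351 -0.2073  0.051 ]
[0.4822 0.1893 0.142 ]
[0.4935 0.2208 0.129 ]
[0.4887 0.1846 0.12  ]
housing corners top-view z~.105
[0.5865 0.2766 0.1   ]
[0.5783 0.0935 0.1   ]
[0.369  0.0938 0.1   ]
[0.3817 0.2827 0.1   ]
```

```bash
cat >> h.py <<'E'
def goal(pos,yaw_z=None,Rg=None,p=None,R=None):
    """shift (cm) & turn (8deg units) from the current pose; yaw_z=heading of tool z with the tool pointing straight down"""
    if p is None: p,R,_=TR()
    if Rg is None:
        z=np.array([np.cos(yaw_z),np.sin(yaw_z),0]);y=np.array([0,0,-1.]);x=np.cross(y,z);Rg=np.c_[x,y,z]
    t=R.T@(np.array(pos)-p)*100; r=np.degrees(Ro.from_matrix(R.T@Rg).as_rotvec())/8
    return t.round(2),r.round(3)
E
python3 - <<'E'
from h import *
p,R,s=TR(); print(p,R.round(3)); print("yaw z",np.arctan2(R[1,2],R[0,2]))
for y in (0.6,0.6-np.pi): print(y,goal([.524,-.204,.22],y))
E
```

```text
[0.13482383 0.55872722 0.20820757] [[ 0.972 -0.     0.235]
 [-0.235 -0.001  0.972]
 [-0.    -1.    -0.001]]
yaw z 1.3340119045973529
0.6 (array([ 55.72,  -1.13, -65.02]), array([6.000e-03, 5.257e+00, 2.000e-03]))
-2.541592653589793 (array([ 55.72,  -1.13, -65.02]), array([ 2.0000e-03, -1.7243e+01, -7.0000e-03]))
```

```bash
python3 -m jog '[0,14,-3,-16,0,1.3,0, 0,28,-3,-32,0,2.6,0, 0,42,-3,-48,0,4,0, 0,56,-3,-65,0,5.26,0, 0,56,-3,-65,0,5.26,0, 0,56,-3,-65,0,5.26,0, 0,56,-3,-65,0,5.26,0, 0,56,-3,-65,0,5.26,0, 0,56,-3,-65,0,5.26,0, 0,56,-3,-65,0,5.26,0, 0,56,-3,-65,0,5.26,0, 0,56,-3,-65,0,5.26,0]'
python3 -m jog '[0,0,0,0,0,0,0]'
python3 - <<'E'
from h import *
p,R,s=TR();print(p,s["qpos"].round(3),np.arctan2(R[1,2],R[0,2])); print(goal([.524,-.204,.24],.6))
E
```

```text
clock: 1.75
position: [0.4779, -0.1093, 0.2362]
ee_rot: [0.625, -0.625, 0.33, -0.33]
contact_force: [0.5, 0.6, 0.1]
width: 0.0855
clock: 1.88
position: [0.4792, -0.1114, 0.2356]
ee_rot: [-0.624, 0.625, -0.331, 0.332]
contact_force: [-1.0, 1.0, -0.4]
width: 0.0853
[ 0.47919972 -0.11138073  0.23555364] [-3.690e-01  1.340e-01  1.625e+00 -1.000e-03  1.382e+00 -9.630e-01] 0.594368805061708
(array([10.18, -0.43, -1.47]), array([ 0.002, -0.04 ,  0.01 ]))
```

```bash
python3 -m jog '[0,5,0,-0.7,0,0,0, 0,10.2,0,-1.5,0,0,0, 0,10.2,0,-1.5,0,0,0, 0,10.2,0,-1.5,0,0,0]'
python3 - <<'E'
from h import *
p,R,s=TR();d=get_image("wrist");save("w1",d["color"]);print(p)
cam=wcam(p,R,d);np.save("w1cam.npy",np.c_[cam[0],cam[1]])
print(pr(d,[[.524,-.204,.101],[.552,-.185,.051],[.496,-.223,.051]],cam))
E
```

```text
clock: 2.38
position: [0.5216, -0.1986, 0.2357]
ee_rot: [0.626, -0.625, 0.331, -0.329]
contact_force: [0.7, 0.3, -0.1]
width: 0.0858
[ 0.52164467 -0.19856835  0.23569106]
[[278.91017147 198.94131251]
 [306.9412579  187.78191216]
 [251.44328583 187.57987416]]
```

View pics/w1.png

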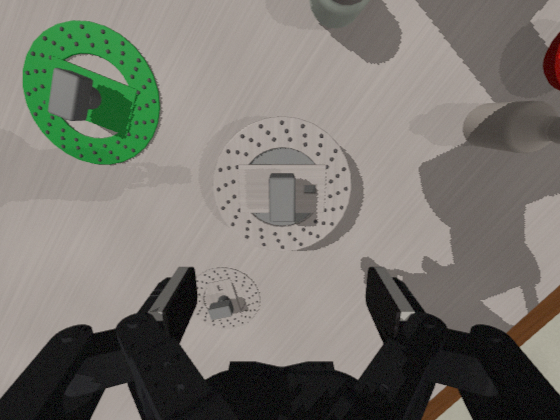

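```bash
python3 - <<'E'
from h import *
save("w1c",cv2.imread("pics/w1.png"),205,110,155,150,5)
E
```

```text
(no output)
```

View pics/w1c.png

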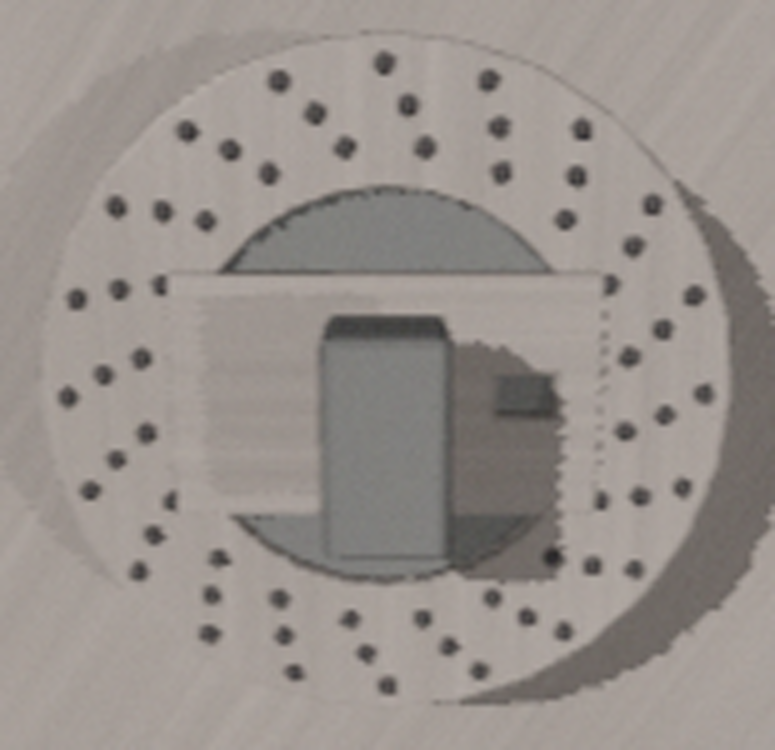

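```bash
python3 - <<'E'
from h import *
M=np.load("w1cam.npy");cam=(M[:,:3],M[:,3]);d=get_image("wrist")
C=lambda x,y,z:ray(d,205+x/5-.4*0,110+y/5,z,cam)
for n,x,y,z in [("rimL",44,367,.051),("rimR",730,367,.051),("rimT",387,32,.051),("rimB",387,703,.051),("slot",526,395,.051),("slotbot",526,395,.045),("g",386,449,.101)]:print(n,C(x,y,z).round(4))
g=[C(x,y,.101) for x,y in [(322,338),(449,338),(448,558),(325,557)]]
print(np.mean(g,0).round(4)); v=g[0]-g[3]+g[1]-g[2];v2=g[1]-g[0]+g[2]-g[3]
print(np.linalg.norm(v)/2,np.linalg.norm(v2)/2,np.arctan2(v[1],v[0])-np.pi/2,np.arctan2(v2[1],v2[0]))
E
```

```text
rimL [ 0.4555 -0.2444  0.051 ]
rimR [ 0.5929 -0.1504  0.051 ]
rimT [ 0.4804 -0.1335  0.051 ]
rimB [ 0.575  -0.2715  0.051 ]
slot [ 0.5562 -0.184   0.051 ]
slotbot [ 0.5575 -0.1849  0.045 ]
g [ 0.5274 -0.2028  0.101 ]
[ 0.5276 -0.2031  0.101 ]
0.04837746472697188 0.02648501192412029 0.6055631175964886 0.5955775726033057
```

```bash
python3 - <<'E'
from h import *
print(goal([.5265,-.203,.068],.6))
E
```

```text
(array([ 0.68, 16.81,  0.13]), array([-0.001,  0.006, -0.008]))
```

```bash
python3 -m jog '[0,0.7,3,0.1,0,0,0, 0,0.7,7,0.1,0,0,0, 0,0.7,10,0.1,0,0,0, 0,0.7,12.5,0.1,0,0,0, 0,0.7,14.5,0.1,0,0,0, 0,0.7,15.5,0.1,0,0,0, 0,0.7,16.3,0.1,0,0,0, 0,0.7,16.8,0.1,0,0,0, 0,0.7,16.8,0.1,0,0,0, 0,0.7,16.8,0.1,0,0,0]'
python3 - <<'E'
from h import *
p,R,s=TR();d=get_image("wrist");save("w2",d["color"]);print(p,s["contact_force"])
E
```

```text
clock: 3.72
position: [0.5275, -0.2054, 0.0685]
ee_rot: [0.625, -0.625, 0.33, -0.33]
contact_force: [-0.6, -0.8, -0.4]
width: 0.0854
[ 0.52754301 -0.20536525  0.06854565] [-0.57494979 -0.77494057 -0.43842676]
```

View pics/w2.png

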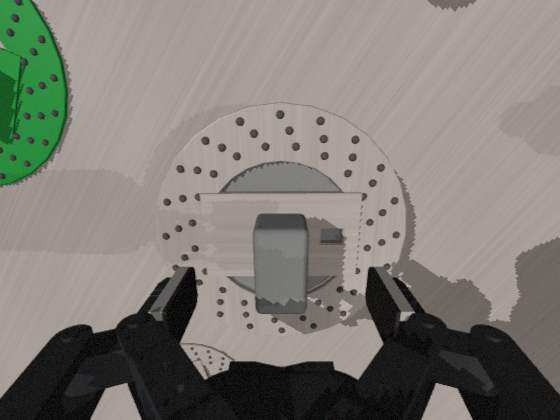

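```bash
python3 -m jog '[255,0,0,0,0,0,0, 255,0,0,0,0,0,0, 255,0,0,0,0,0,0, 255,0,0,0,0,0,0, 255,0,0,0,0,0,0, 255,0,0,0,0,0,0, 255,0,0,0,0,0,0, 255,0,0,0,0,0,0]' 90
python3 - <<'E'
from h import *
p,R,s=TR();d=get_image("wrist");save("w3",d["color"],140,90,280,260,2.8);print(p,s["contact_force"],s["moment"])
cam=wcam(p,R,d);c=np.array([.527,-.203,0])
print(pr(d,[[.527,-.203,.101]],cam))
E
```

```text
clock: 4.78
position: [0.5273, -0.2053, 0.0686]
ee_rot: [-0.625, 0.625, -0.33, 0.33]
contact_force: [-1.9, 0.6, 5.4]
width: 0.025
[ 0.52725696 -0.20526777  0.06855898] [-1.94445875  0.60831226  5.4371243 ] [0.01410636 0.22676593 0.03592505]
[[280.90688603 274.00032581]]
```

View pics/w3.png

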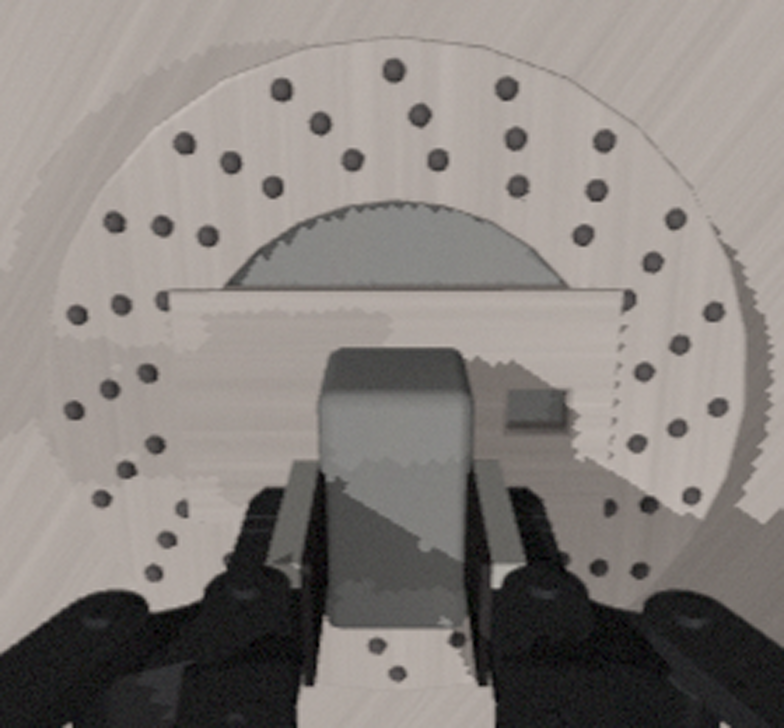

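```bash
python3 - <<'E'
from h import *
p,R,s=TR();d=get_image("wrist");cam=wcam(p,R,d)
def t(x,y,z): return (R.T@(ray(d,140+x/2.8,90+y/2.8,z,cam)-p)*1000).round(1)
for n,a in [("far",(395,390,.101)),("near",(395,627,.101)),("slot",(537,411,.051)),("rimL",(50,380,.051)),("rimR",(746,380,.051)),("rimT",(397,37,.051))]:print(n,t(*a))
E
```

```text
far [-26.6 -32.4   1.2]
near [ 22.4 -32.4   1.2]
slot [-1.1 17.6 35.4]
rimL [ -9.1  17.6 -80.8]
rimR [-9.1 17.6 84.6]
rimT [-85.7  17.5   1.6]
```

```bash
python3 -m jog '[255,0,-0.5,0,0,0,0, 255,0,-1.5,0,0,0,0, 255,0,-3,0,0,0,0, 255,0,-6,0,0,0,0, 255,0,-9,0,0,0,0, 255,0,-12,0,0,0,0, 255,0,-14,0,0,0,0, 255,0,-15,0,0,0,0, 255,0,-15,0,0,0,0, 255,0,-15,0,0,0,0]'
python3 - <<'E'
from h import *
p,R,s=TR();d=get_image("wrist");save("w4",d["color"]);print(p,s["contact_force"],s["moment"],s["width"],s["qpos"].round(3))
sx=[.4817,.190]
for yz in (1.45,):
  z=np.array([np.cos(yz),np.sin(yz)]);x=np.array([z[1],-z[0]])
  tgt=np.array(sx)+.0015*x
  print(tgt,goal([*tgt,.22],yz))
E
```

```text
clock: 6.12
position: [0.5266, -0.2048, 0.2171]
ee_rot: [0.625, -0.625, 0.331, -0.329]
contact_force: [0.6, 0.1, -4.3]
width: 0.0249
[ 0.52658277 -0.20480873  0.21707601] [ 0.64233941  0.09415561 -4.34395798] [-0.02814098  0.00146673  0.01108565] 0.024923275200794397 [-0.494  0.257  1.51   0.     1.376 -1.094]
[0.48318907 0.18981925] (array([-35.03,  -0.25,  18.69]), array([ 0.   , -6.091, -0.018]))
```

View pics/w4.png

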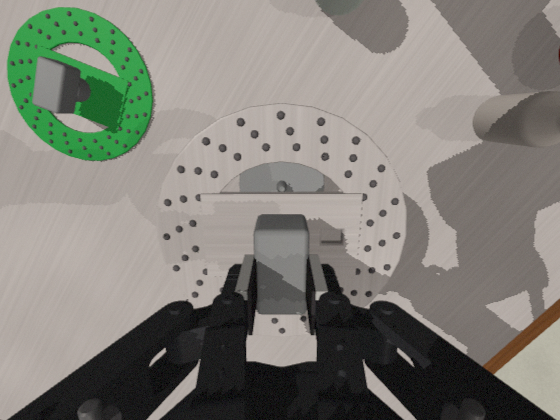

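```bash
python3 -m jog '[255,-3,-0.2,1.5,0,-0.5,0, 255,-7,-0.2,3.5,0,-1.2,0, 255,-12,-0.2,6,0,-2,0, 255,-17,-0.2,9,0,-2.9,0, 255,-22,-0.2,11.6,0,-3.8,0, 255,-27,-0.2,14.3,0,-4.7,0, 255,-31,-0.2,16.5,0,-5.4,0, 255,-33.5,-0.2,17.9,0,-5.8,0, 255,-35,-0.2,18.7,0,-6.1,0, 255,-35,-0.2,18.7,0,-6.1,0, 255,-35,-0.2,18.7,0,-6.1,0, 255,-35,-0.2,18.7,0,-6.1,0]'
python3 - <<'E'
from h import *
p,R,s=TR();print(p,s["contact_force"],s["moment"],s["width"],np.arctan2(R[1,2],R[0,2]))
d=get_image("wrist");save("w5",d["color"]);e=get_image("top");f=get_image("scene")
save("t5",e["color"],80,140,200,150,4);save("s5",f["color"],260,80,180,135,4)
E
```

```text
clock: 7.68
position: [0.4843, 0.1881, 0.22]
ee_rot: [-0.706, 0.706, -0.043, 0.043]
contact_force: [-0.2, -0.5, -3.8]
width: 0.0246
[0.48432924 0.18810618 0.22004539] [-0.20616301 -0.49436415 -3.84018668] [ 0.02862973  0.0004659  -0.01385026] 0.024595886998290892 1.4494351476781466
```

View pics/t5.png

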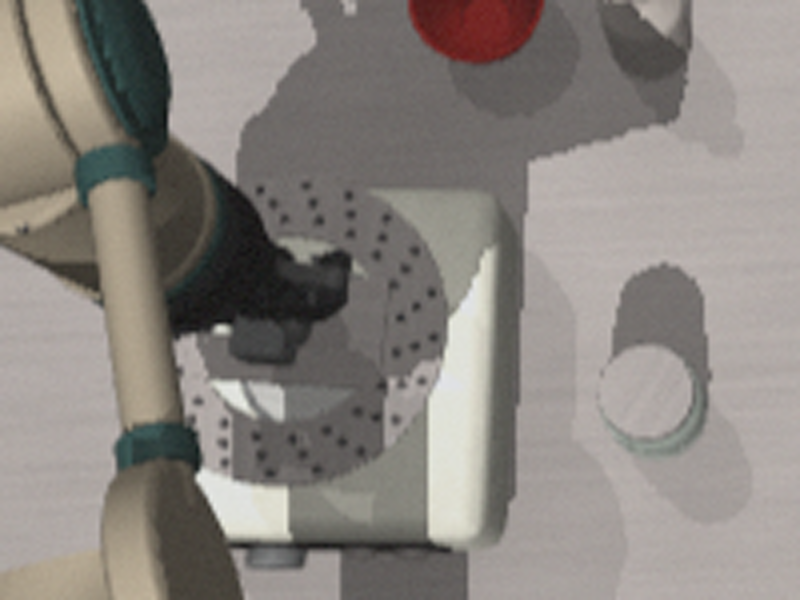

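View pics/s5.png

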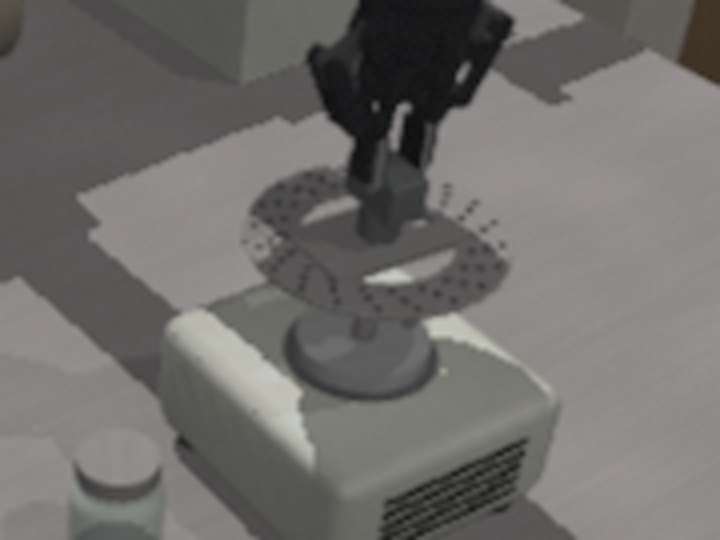

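View pics/w5.png

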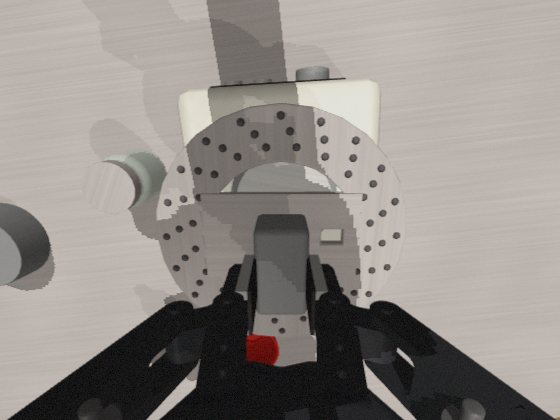

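```bash
python3 -m jog '[255,-0.1,1,0.15,0,0,0, 255,-0.1,2,0.15,0,0,0, 255,-0.1,3,0.15,0,0,0, 255,-0.1,3.8,0.15,0,0,0, 255,-0.1,4.4,0.15,0,0,0, 255,-0.1,4.7,0.15,0,0,0, 255,-0.1,4.7,0.15,0,0,0, 255,-0.1,4.7,0.15,0,0,0]'
python3 - <<'E'
from h import *
p,R,s=TR();print(p,s["contact_force"],s["moment"],s["width"],np.arctan2(R[1,2],R[0,2]))
d=get_image("wrist");save("w6",d["color"],160,90,250,190,3.2);f=get_image("scene")
save("s6",f["color"],300,100,110,90,7)
cam=wcam(p,R,d)
a=np.linspace(0,2*np.pi,720);c=np.array([.4817,.190])
# where would plate rim & pin (z .12/.129) appear
q=pr(d,np.c_[c[0]+.045*np.cos(a),c[1]+.045*np.sin(a),0*a+.12],cam)
im=d["color"].copy()
for u,v in q: 
    if 0<u<559 and 0<v<419: im[int(round(v)),int(round(u))]=(0,0,255)
save("w6o",im,160,90,250,190,3.2)
E
```

```text
clock: 8.82
position: [0.4836, 0.191, 0.1735]
ee_rot: [0.706, -0.706, 0.042, -0.043]
contact_force: [0.3, -0.1, -3.1]
width: 0.0255
[0.48360218 0.19097805 0.17345041] [ 0.25780525 -0.05347935 -3.13606995] [-0.00310805 -0.02400701 -0.02673631] 0.025523100292344947 1.4512937473518694
```

View pics/w6o.png

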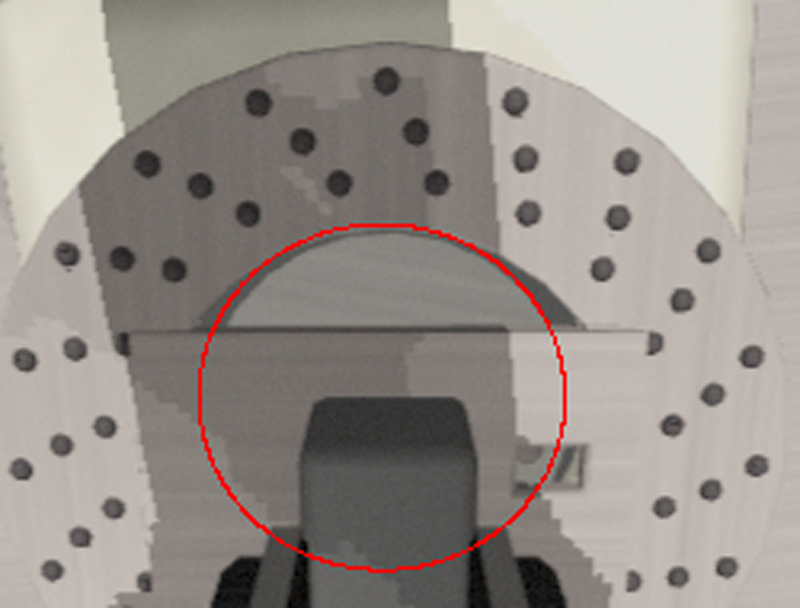

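View pics/w6.png

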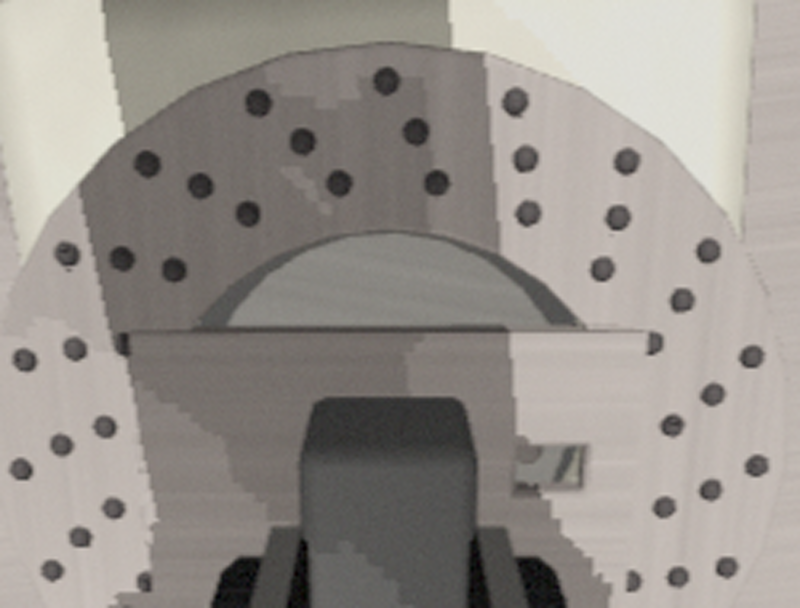

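View pics/s6.png

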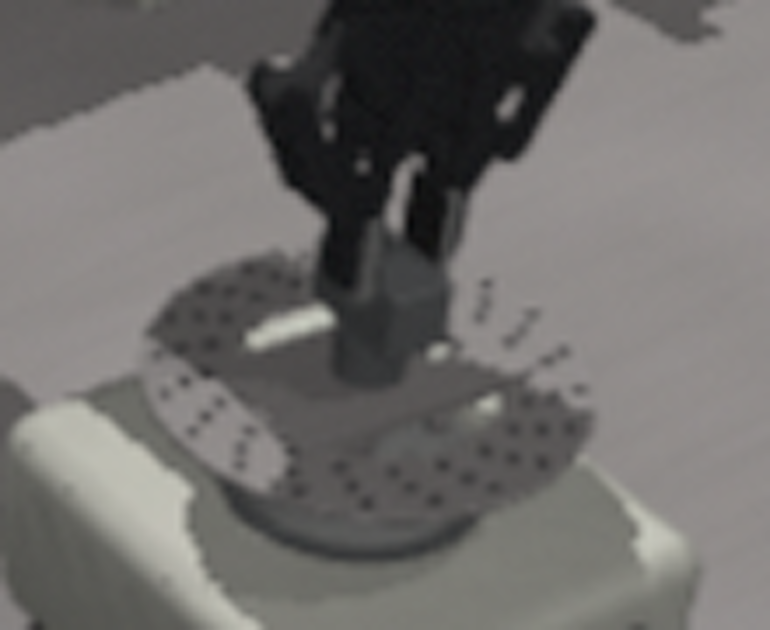

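```bash
python3 -m jog '[255,0.1,0.2,-0.1,0,0,0, 255,0.1,0.4,-0.1,0,0,0, 255,0.1,0.6,-0.1,0,0,0, 255,0.1,0.8,-0.1,0,0,0, 255,0.1,0.9,-0.1,0,0,0, 255,0.1,1.0,-0.1,0,0,0, 255,0.1,1.0,-0.1,0,0,0]'
python3 - <<'E'
from h import *
p,R,s=TR();print(p,s["contact_force"],s["moment"],s["width"],np.arctan2(R[1,2],R[0,2]))
E
```

```text
clock: 9.8
position: [0.4841, 0.1898, 0.163]
ee_rot: [0.706, -0.706, 0.042, -0.042]
contact_force: [0.4, -0.4, -3.5]
width: 0.0253
[0.48414189 0.18978742 0.16303823] [ 0.40615593 -0.38861239 -3.53782927] [ 0.01824219  0.011497   -0.03859589] 0.02529430000546668 1.4512423590770844
```

```bash
python3 -m jog '[255,0,0.15,0,0,0,0, 255,0,0.3,0,0,0,0, 255,0,0.4,0,0,0,0, 255,0,0.4,0,0,0,0]'; python3 -m jog '[255,0,0.15,0,0,0,0, 255,0,0.3,0,0,0,0, 255,0,0.3,0,0,0,0]'
```

```text
clock: 10.3
position: [0.4841, 0.1898, 0.159]
ee_rot: [0.706, -0.706, 0.042, -0.042]
contact_force: [0.6, -0.5, -4.3]
width: 0.0252
clock: 10.68
position: [0.484, 0.1898, 0.1559]
ee_rot: [0.706, -0.706, 0.042, -0.042]
contact_force: [-0.0, 0.1, -3.1]
width: 0.0249
```

```bash
python3 -m jog '[255,0,0.1,0,0,0,0, 255,0,0.2,0,0,0,0, 255,0,0.2,0,0,0,0]'; python3 -m jog '[255,0,0.1,0,0,0,0, 255,0,0.1,0,0,0,0]';  python3 -m jog '[255,0,0.1,0,0,0,0, 255,0,0.1,0,0,0,0]'
```

```text
clock: 11.05
position: [0.4841, 0.1898, 0.154]
ee_rot: [0.706, -0.706, 0.042, -0.042]
contact_force: [-0.1, 0.7, -3.4]
width: 0.0253
clock: 11.3
position: [0.4841, 0.1898, 0.153]
ee_rot: [-0.706, 0.706, -0.042, 0.042]
contact_force: [-0.5, 0.5, -4.2]
width: 0.0251
clock: 11.55
position: [0.4843, 0.1898, 0.1524]
ee_rot: [0.706, -0.706, 0.042, -0.042]
contact_force: [-1.0, 0.2, -1.6]
width: 0.0252
```

```bash
python3 -m jog '[255,0,0.05,0,0,0,0, 255,0,0.05,0,0,0,0]'; python3 -c "
from h import *
p,R,s=TR();print(p,s['contact_force'],s['moment'])"
```

```text
clock: 11.8
position: [0.4844, 0.1898, 0.1522]
ee_rot: [0.706, -0.706, 0.042, -0.043]
contact_force: [-0.9, -0.7, 2.2]
width: 0.0251
[0.48439188 0.18976926 0.15217352] [-0.87775607 -0.66504844  2.16927395] [-0.06614925  0.20460894 -0.00241652]
```

```bash
for i in 1; do python3 -m jog '[255,0,0.0,0,0,0.2,0, 255,0,0,0,0,0.4,0, 255,0,0,0,0,0.6,0, 255,0,0,0,0,0.8,0]'; python3 -c "
from h import *
p,R,s=TR();print(p,s['contact_force'],s['moment'],np.arctan2(R[1,2],R[0,2]))"; done
```

```text
clock: 12.3
position: [0.4837, 0.1903, 0.1515]
ee_rot: [0.703, -0.702, 0.083, -0.082]
contact_force: [-2.6, 1.0, 1.9]
width: 0.0251
[0.48371056 0.19028809 0.15152732] [-2.55090912  1.01385202  1.86249845] [0.48244853 0.62389197 0.15025455] 1.33769376351063
```

```bash
python3 - <<'E'
from h import *
d=get_image("wrist");p,R,s=TR();print(p,s['contact_force'],s['moment'],np.arctan2(R[1,2],R[0,2]));save("w7",d["color"],160,90,250,190,3.2);f=get_image("scene")
save("s7",f["color"],300,100,110,90,7)
E
```

```text
[0.48420207 0.18994151 0.15115733] [ 0.25408081 -0.10210628 -4.84522088] [-0.02127504 -0.06449877 -0.02808137] 1.337230375916744
```

View pics/w7.png

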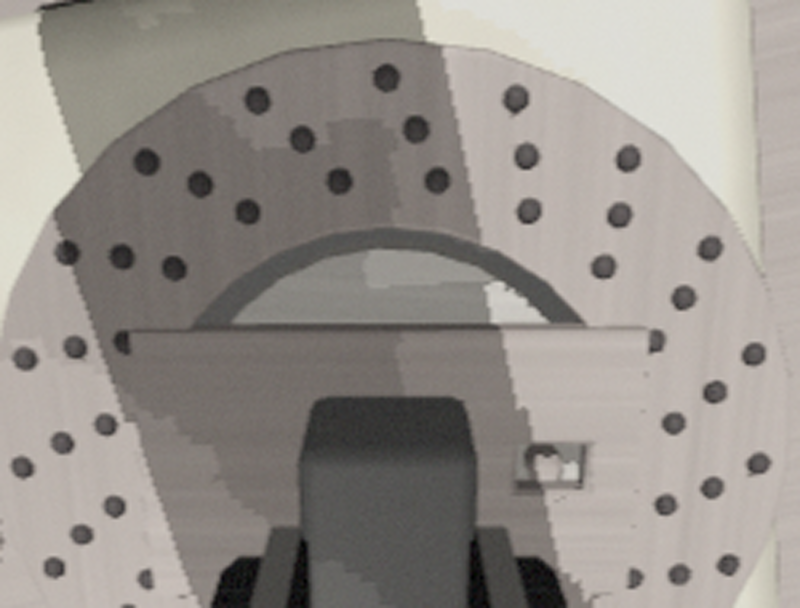

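View pics/s7.png

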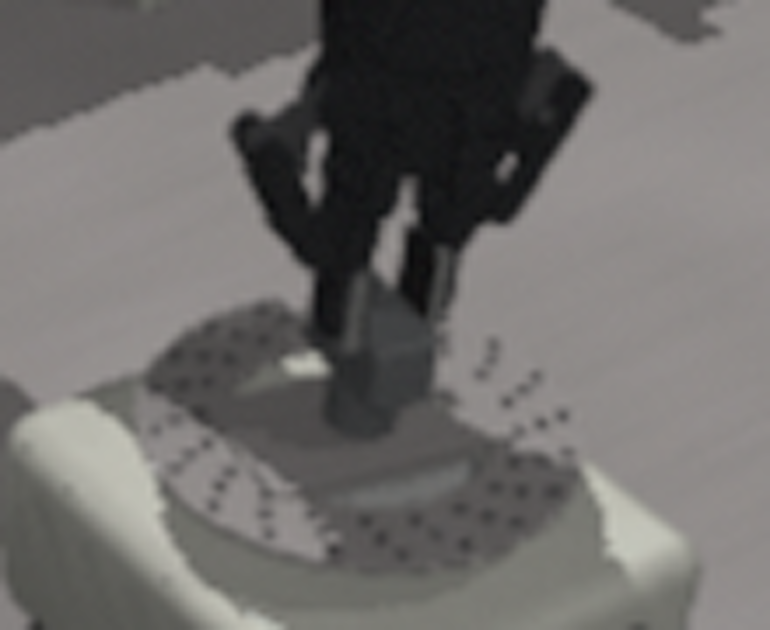

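```bash
python3 -m jog '[255,0,0.1,0,0,0.8,0, 255,0,0.2,0,0,0.8,0, 255,0,0.2,0,0,0.8,0]'  ; python3 -c "
from h import *
p,R,s=TR();print(p,s['contact_force'],s['moment'],np.arctan2(R[1,2],R[0,2]))"
```

```text
clock: 12.78
position: [0.484, 0.1895, 0.1487]
ee_rot: [-0.697, 0.697, -0.12, 0.12]
contact_force: [0.3, 0.0, -4.9]
width: 0.0252
[0.4839724  0.18952622 0.14872847] [ 0.28186473  0.03408841 -4.9408007 ] [0.05438745 0.18432987 0.02011507] 1.2293257462604137
```

```bash
python3 -m jog '[255,0,0.1,0,0,0,0, 255,0,0.2,0,0,0,0, 255,0,0.3,0,0,0,0, 255,0,0.3,0,0,0,0]'  ; python3 -c "
from h import *
p,R,s=TR();print(p,s['contact_force'],s['moment'],np.arctan2(R[1,2],R[0,2]))"
```

```text
clock: 13.28
position: [0.4841, 0.1899, 0.1465]
ee_rot: [0.697, -0.697, 0.121, -0.121]
contact_force: [-0.1, 0.2, -4.0]
width: 0.025
[0.48409993 0.18988321 0.14653586] [-0.13547616  0.15539736 -3.99758222] [0.11658786 0.26454501 0.0081002 ] 1.2280120147274236
```

```bash
python3 -m jog '[255,0,0.1,0,0,0,0, 255,0,0.15,0,0,0,0, 255,0,0.15,0,0,0,0]';python3 -m jog '[255,0,0.05,0,0,0,0, 255,0,0.1,0,0,0,0, 255,0,0.1,0,0,0,0]'  ; python3 -c "
from h import *
p,R,s=TR();print(p,s['contact_force'],s['moment'],np.arctan2(R[1,2],R[0,2]))"
```

```text
clock: 13.65
position: [0.4841, 0.1899, 0.1451]
ee_rot: [0.697, -0.697, 0.121, -0.121]
contact_force: [-2.5, 1.3, -2.7]
width: 0.0249
clock: 14.02
position: [0.4841, 0.1898, 0.1441]
ee_rot: [0.697, -0.697, 0.121, -0.121]
contact_force: [-2.1, 0.9, -3.1]
width: 0.0252
[0.48410837 0.18983409 0.14405389] [-2.123242    0.94964517 -3.07702282] [0.13157447 0.33216228 0.02827076] 1.2279328931117295
```

```bash
python3 -m jog '[255,-0.05,0.05,0,0,0,0, 255,-0.05,0.05,0,0,0,0]';python3 -c "
from h import *
p,R,s=TR();print(p,s['contact_force'],s['moment'],np.arctan2(R[1,2],R[0,2]))";python3 -m jog '[255,0,0.05,0,0,0,0, 255,0,0.05,0,0,0,0]'  ; python3 -c "
from h import *
p,R,s=TR();print(p,s['contact_force'],s['moment'],np.arctan2(R[1,2],R[0,2]))"
```

```text
clock: 14.28
position: [0.4839, 0.1899, 0.1436]
ee_rot: [0.697, -0.697, 0.12, -0.121]
contact_force: [-1.4, 0.5, -2.8]
width: 0.0251
[0.48393002 0.18991336 0.14363543] [-1.39744532  0.45903516 -2.77007966] [0.08190543 0.09944498 0.10593741] 1.227935387608636
clock: 14.52
position: [0.4839, 0.1899, 0.1436]
ee_rot: [0.697, -0.697, 0.12, -0.121]
contact_force: [-1.7, -0.0, 1.1]
width: 0.0253
[0.48388206 0.18992775 0.1435673 ] [-1.7312332  -0.03636344  1.08089562] [ 0.04160215  0.35323612 -0.03408191] 1.2279714736557656
```

```bash
python3 -m jog '[255,0,-0.02,-0.01,0,0.4,0, 255,0,-0.02,-0.02,0,0.8,0, 255,-0.01,-0.02,-0.03,0,1.3,0, 255,-0.01,-0.02,-0.04,0,1.8,0, 255,-0.01,-0.02,-0.05,0,2.3,0, 255,-0.01,-0.02,-0.06,0,2.7,0, 255,-0.02,-0.02,-0.07,0,3,0, 255,-0.02,-0.02,-0.07,0,3,0]'; python3 -c "
from h import *
p,R,s=TR();print(p,s['contact_force'],R.T@s['contact_force'],s['moment'],np.arctan2(R[1,2],R[0,2]))"
```

```text
clock: 15.52
position: [0.4829, 0.1899, 0.1436]
ee_rot: [0.657, -0.656, 0.263, -0.262]
contact_force: [-3.9, 1.3, 1.5]
width: 0.0253
[0.48288588 0.18991928 0.14362052] [-3.92772341  1.27695826  1.49511097] [-3.72597585 -1.49206335 -1.78433218] [0.33840703 0.57494395 0.11687418] 0.8095216334595865
```

```bash
python3 -m jog '[255,-0.03,-0.02,-0.02,0,0.4,0, 255,-0.05,-0.02,-0.03,0,0.8,0, 255,-0.06,-0.02,-0.04,0,1.3,0, 255,-0.06,-0.02,-0.05,0,1.8,0, 255,-0.06,-0.02,-0.06,0,2.3,0, 255,-0.06,-0.02,-0.07,0,2.7,0, 255,-0.06,-0.02,-0.08,0,3,0, 255,-0.06,-0.02,-0.08,0,3,0]'; python3 -c "
from h import *
p,R,s=TR();print(p,s['contact_force'],R.T@s['contact_force'],s['moment'],np.arctan2(R[1,2],R[0,2]))
d=get_image('wrist');save('w8',d['color']);e=get_image('top');save('t8',e['color'],80,140,200,150,4)"
```

```text
clock: 16.52
position: [0.4825, 0.1899, 0.1436]
ee_rot: [0.588, -0.587, 0.393, -0.393]
contact_force: [-1.6, 3.2, 0.3]
width: 0.0251
[0.48249177 0.18986154 0.14363169] [-1.59449788  3.22951448  0.34397357] [-3.59380475 -0.34037171 -0.24335087] [0.52190126 0.34921294 0.11337962] 0.39090182495022463
```

View pics/w8.png

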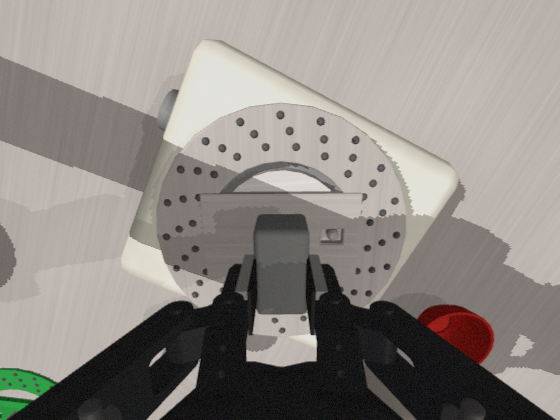

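```bash
python3 - <<'E'
from h import *
p,R,s=TR();d=get_image('wrist');cam=wcam(p,R,d)
a=ray(d,222,42,.1,cam);b=ray(d,448,158,.1,cam);print(a,b,np.arctan2(*(b-a)[1::-1])) 
im=cv2.imread("pics/t8.png")
E
```

```text
[0.4025195  0.28984475 0.1       ] [0.57352345 0.28181947 0.1       ] -0.04689596522912324
```

View pics/t8.png

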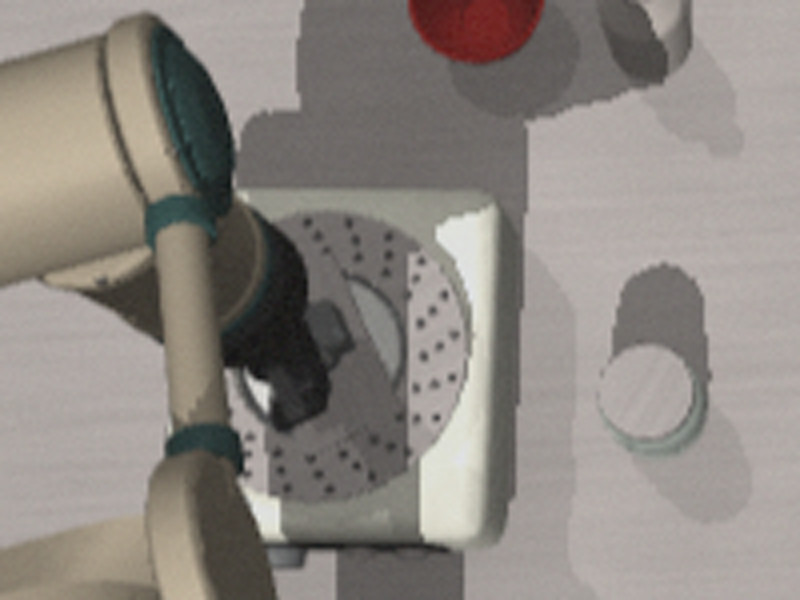

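```bash
python3 -m jog '[255,-0.03,0,-0.02,0,0.4,0, 255,-0.05,0,-0.03,0,0.8,0, 255,-0.06,0,-0.04,0,1.2,0, 255,-0.06,0,-0.05,0,1.6,0, 255,-0.06,0,-0.06,0,2,0, 255,-0.06,0,-0.07,0,2.4,0, 255,-0.06,0,-0.07,0,2.6,0, 255,-0.06,0,-0.07,0,2.6,0]'; python3 -c "
from h import *
p,R,s=TR();print(p,s['contact_force'],R.T@s['contact_force'],R.T@s['moment'],np.arctan2(R[1,2],R[0,2]))"
```

```text
clock: 17.68
position: [0.4822, 0.1899, 0.1437]
ee_rot: [0.507, -0.506, 0.493, -0.493]
contact_force: [0.5, 4.6, -0.6]
width: 0.0253
[0.48217234 0.18994315 0.14368003] [ 0.5305004   4.6409848  -0.60063499] [-4.62410226  0.60624913  0.65656171] [ 0.04196491 -0.17888951  0.73411609] 0.027418271888181685
```

```bash
python3 -m jog '[255,-0.05,0,0,0,0.15,0, 255,-0.08,0,0,0,0.3,0, 255,-0.08,0,0,0,0.4,0, 255,-0.08,0,0,0,0.4,0]'; python3 -c "
from h import *
p,R,s=TR();print(p,s['contact_force'],R.T@s['contact_force'],R.T@s['moment'],np.arctan2(R[1,2],R[0,2]))
d=get_image('wrist');save('w9',d['color'])"
```

```text
clock: 18.18
position: [0.482, 0.1901, 0.1436]
ee_rot: [-0.493, 0.492, -0.507, 0.508]
contact_force: [2.6, 1.9, -1.0]
width: 0.025
[0.48203789 0.19009594 0.14361459] [ 2.61019508  1.87513358 -1.03688244] [-1.94988514  1.03987027  2.55362237] [ 0.42194638 -0.2216399   0.4905846 ] -0.028861430776576106
```

View pics/w9.png

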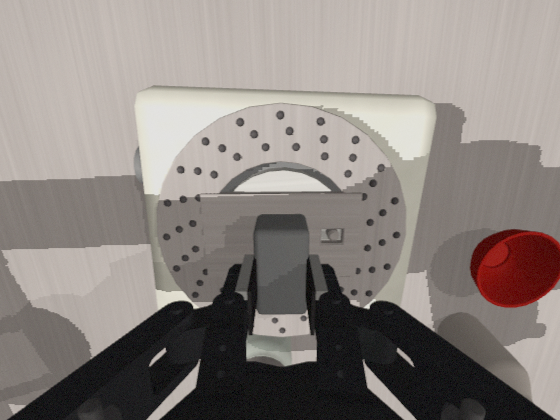

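```bash
python3 -m jog '[255,-0.03,0,0.02,0,0.1,0, 255,-0.03,0,0.02,0,0.2,0, 255,-0.03,0,0.02,0,0.2,0]'; cat > st.py <<'E'
from h import *
p,R,s=TR();print(p,R.T@s['contact_force'],R.T@s['moment'],np.arctan2(R[1,2],R[0,2]))
E
python3 st.py;  python3 -m jog '[255,0,0,0,0,0.1,0, 255,0,0,0,0,0.15,0, 255,0,0,0,0,0.15,0]'; python3 st.py
```

```text
clock: 18.6
position: [0.482, 0.1903, 0.1436]
ee_rot: [-0.486, 0.485, -0.514, 0.514]
contact_force: [1.9, 1.0, -0.8]
width: 0.0254
[0.48196748 0.19025735 0.14362903] [-1.06305437  0.84899119  1.84786949] [ 0.54836163 -0.23333971  0.13859648] -0.056879724840968544
clock: 18.98
position: [0.4819, 0.1903, 0.1436]
ee_rot: [-0.48, 0.48, -0.519, 0.519]
contact_force: [4.1, -1.0, -0.3]
width: 0.025
[0.48194476 0.19030117 0.14361748] [0.6307654  0.31853626 4.18522983] [ 0.61604794 -0.17810487 -0.05196237] -0.07768390625333567
```

```bash
python3 -m jog '[255,0,0,0.03,0,0.1,0, 255,0,0,0.03,0,0.15,0, 255,0,0,0.03,0,0.15,0]'; python3 st.py;
```

```text
clock: 19.35
position: [0.4819, 0.1904, 0.1436]
ee_rot: [-0.475, 0.475, -0.524, 0.524]
contact_force: [4.0, -1.3, 0.8]
width: 0.0253
[0.48194949 0.19035596 0.14358663] [ 0.86768637 -0.84805016  4.09398762] [ 0.64947515 -0.20260818 -0.20694844] -0.09868851653488209
```

```bash
python3 - <<'E'
from h import *
p,R,s=TR();d=get_image('wrist');np.savez("w10.npz",p=p,R=R);save('w10',d['color'],120,70,340,255,2.3);save('w10s',d['color'],300,215,60,45,12);cv2.imwrite("pics/w10f.png",d["color"])
E
```

```text
(no output)
```

View pics/w10.png

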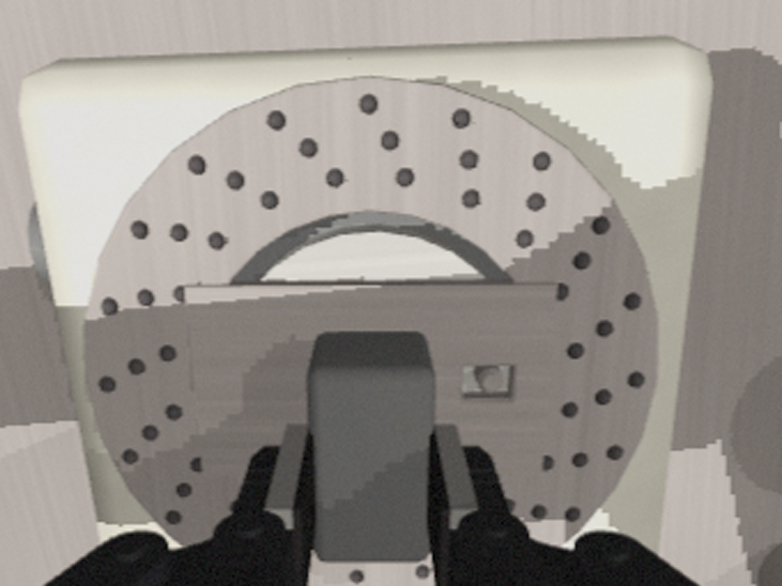

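View pics/w10s.png

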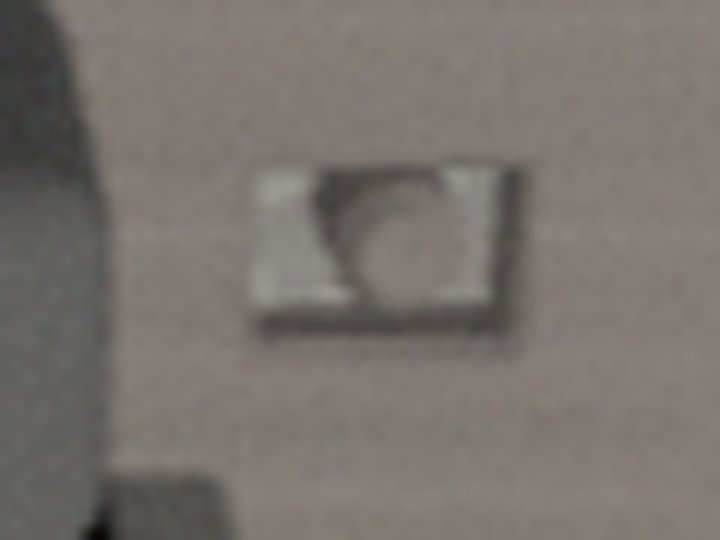

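```bash
python3 -m jog '[255,0,0,0.03,0,0.1,0, 255,0,0,0.03,0,0.1,0]'; python3 st.py;python3 -m jog '[255,0,0,0,0,0.1,0, 255,0,0,0,0,0.1,0]'; python3 st.py
```

```text
clock: 19.65
position: [0.482, 0.1904, 0.1436]
ee_rot: [0.471, -0.471, 0.527, -0.527]
contact_force: [1.9, -1.5, 2.0]
width: 0.0249
[0.48195346 0.19035252 0.14357506] [ 1.29421439 -1.95047585  2.09922414] [ 0.44467877 -0.19791559 -0.30091994] -0.11282062159353491
clock: 19.9
position: [0.482, 0.1904, 0.1436]
ee_rot: [0.467, -0.467, 0.531, -0.531]
contact_force: [1.1, -2.2, 2.8]
width: 0.0253
[0.48197531 0.19042707 0.14357203] [ 2.03349062 -2.77015491  1.32283876] [ 0.37083691 -0.18883387 -0.34782991] -0.12682045398979183
```

```bash
python3 - <<'E'
from h import *
p,R,s=TR();d=get_image('wrist');cv2.imwrite("pics/w11f.png",d["color"])
save('w11',d['color'],120,70,340,255,2.3);save('w11s',d['color'],300,215,60,45,12)
for n in ("w10f","w11f"):
    g=cv2.cvtColor(cv2.imread(f"pics/{n}.png"),cv2.COLOR_BGR2GRAY).astype(float);g=cv2.GaussianBlur(g,(0,0),1)
    def fit(c0,c1,r0,r1,pol):
        xs=np.arange(c0,c1);ys=[]
        for x in xs:
            gr=pol*np.gradient(g[r0:r1,x]);k=gr.argmax();
            k=min(max(k,1),len(gr)-2);a,b,c=gr[k-1:k+2];ys.append(r0+k+.5*(a-c)/(a-2*b+c+1e-9))
        m=np.polyfit(xs,ys,1)
        for _ in range(4):
            r=np.abs(np.polyval(m,xs)-ys);i=r<max(.5,np.median(r)*2);m=np.polyfit(xs[i],np.array(ys)[i],1)
        return m.round(4),i.sum()
    print(n,"housing far edge",fit(155,400,80,102,1),"bar far edge",fit(225,335,188,200,-1))
E
```

```text
w10f housing far edge (array([-3.750000e-02,  1.039426e+02]), np.int64(245)) bar far edge (array([-1.000000e-02,  1.936868e+02]), np.int64(89))
w11f housing far edge (array([-6.790000e-02,  1.123778e+02]), np.int64(245)) bar far edge (array([-6.500000e-03,  1.927799e+02]), np.int64(87))
```

View pics/w11.png

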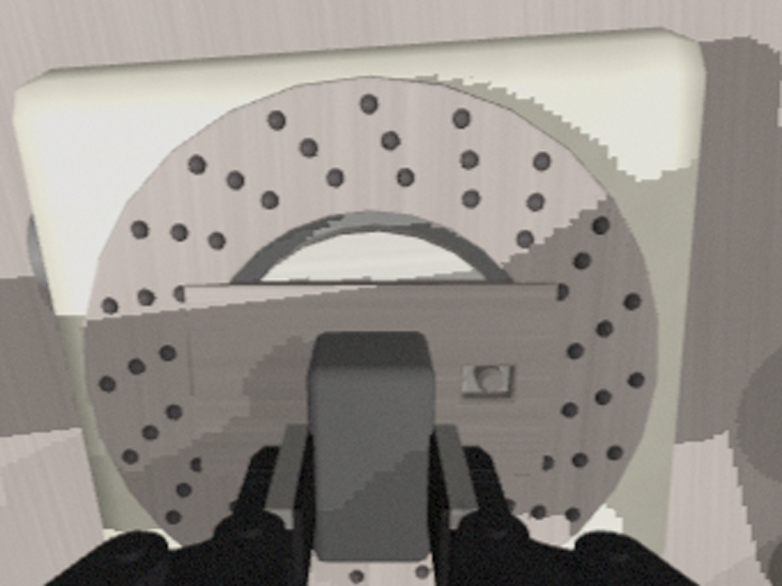

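View pics/w11s.png

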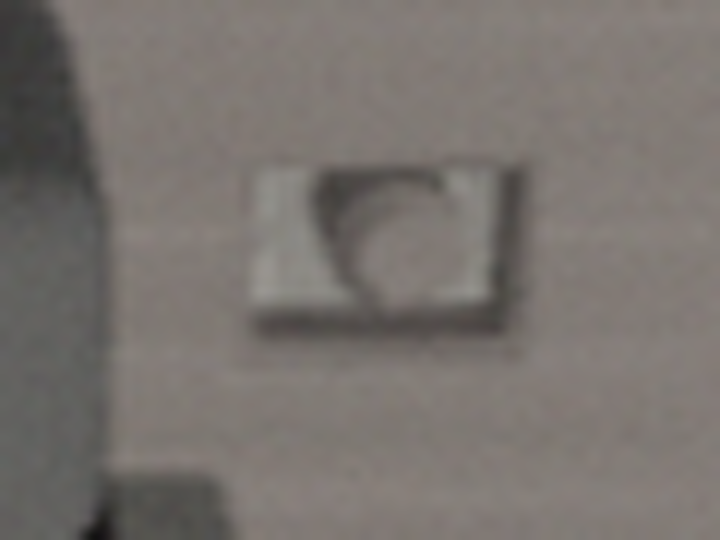

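```bash
python3 -m jog '[255,-0.02,-0.02,0,0,0.05,0, 255,-0.02,-0.02,0,0,0.1,0]'; python3 st.py
```

```text
clock: 20.2
position: [0.4819, 0.1905, 0.1436]
ee_rot: [-0.463, 0.464, -0.534, 0.534]
contact_force: [1.9, -3.0, 2.0]
width: 0.0251
[0.48194024 0.19046272 0.14359433] [ 2.70473079 -2.02860811  2.31986989] [ 0.34154969 -0.35779423 -0.51974617] -0.14066821822308703
```

```bash
python3 -m jog '[255,0,0,0,0,0,0, 255,0.02,0,0.02,0,-0.1,0, 255,0.03,0,0.03,0,-0.2,0, 255,0.03,0,0.03,0,-0.2,0]'; python3 st.py
```

```text
clock: 20.7
position: [0.4821, 0.1903, 0.1436]
ee_rot: [0.471, -0.471, 0.528, -0.527]
contact_force: [0.2, -2.5, 1.9]
width: 0.0248
[0.4821364  0.19034341 0.1435696 ] [ 2.41777026 -1.88346156  0.46847246] [ 0.13302378  0.02679629 -0.53118252] -0.11257493926956096
```

```bash
python3 -m jog '[120,0,0,0,0,0,0, 60,0,0,0,0,0,0, 0,0,0,0,0,0,0, 0,0,0,0,0,0,0, 0,0,0,0,0,0,0, 0,0,0,0,0,0,0, 0,0,0,0,0,0,0]'; python3 st.py; python3 -c "
from h import *
d=get_image('wrist');cv2.imwrite('pics/w12.png',d['color'])"
```

```text
clock: 21.58
position: [0.4825, 0.1904, 0.1437]
ee_rot: [0.471, -0.471, 0.527, -0.527]
contact_force: [0.2, 0.2, -0.6]
width: 0.0851
[0.4825103  0.19041859 0.14371112] [-0.17823563  0.59762629  0.14421295] [0.00276837 0.03009328 0.01554533] -0.11254176683414836
```

View pics/w12.png

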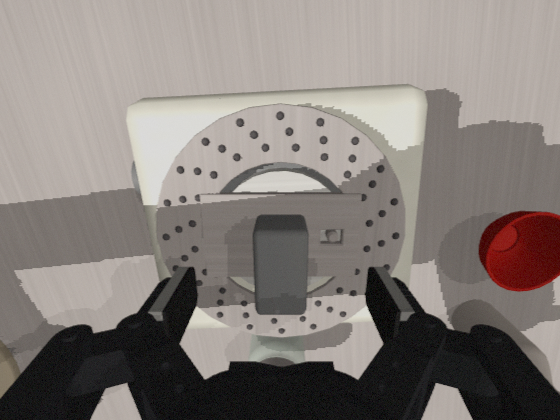

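Released, with the fingers fully open and clear; the pin shows in the slot. I'll rise straight up and check.

```bash
python3 -m jog '[0,0,-1,0,0,0,0, 0,0,-3,0,0,0,0, 0,0,-6,0,0,0,0, 0,0,-10,0,0,0,0, 0,0,-14,0,0,0,0, 0,0,-16,0,0,0,0, 0,0,-16,0,0,0,0, 0,0,-16,0,0,0,0]'; python3 st.py; python3 - <<'E'
from h import *
p,R,s=TR();d=get_image('wrist');np.savez("w13.npz",p=p,R=R);save('w13',d['color'],180,110,200,150,4);save("s13",get_image("scene")["color"],180,80,260,210,3);cv2.imwrite("pics/t13.png",get_image("top")["color"])
E
```

```text
clock: 22.62
position: [0.4819, 0.1902, 0.3029]
ee_rot: [0.471, -0.471, 0.528, -0.527]
contact_force: [-0.4, -0.0, -0.5]
width: 0.0852
[0.48191163 0.19023904 0.3029225 ] [ 0.06353126  0.53678665 -0.40947904] [0.03621176 0.02350842 0.00818555] -0.11257056334256205
```

View pics/w13.png

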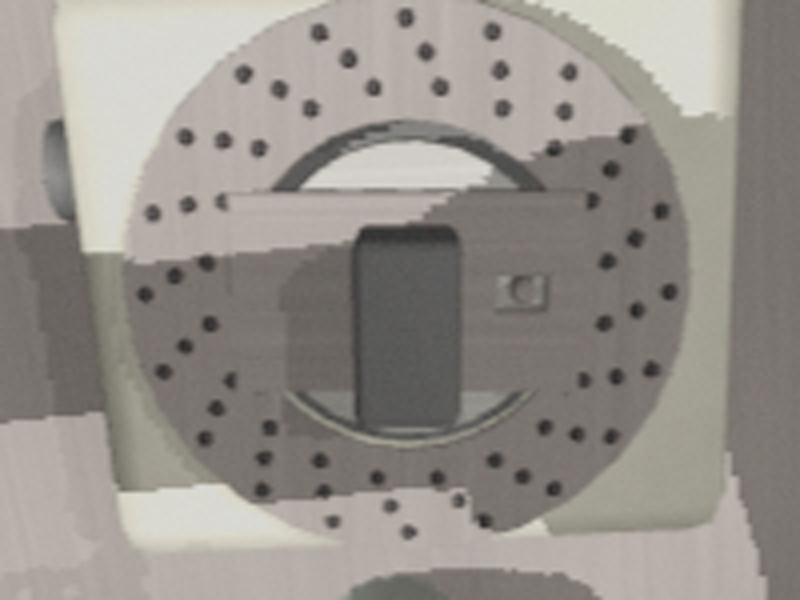

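View pics/s13.png

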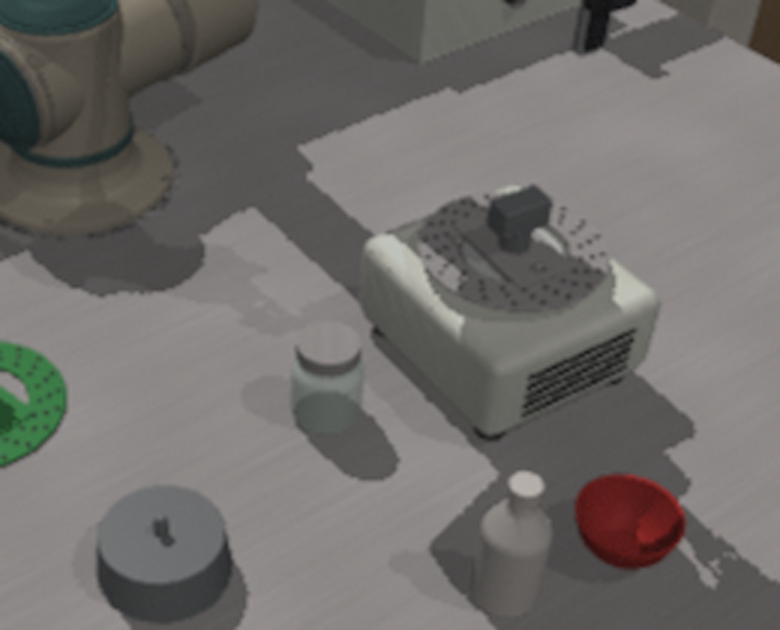

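```bash
python3 - <<'E'
from h import *
z=np.load("w13.npz");d=get_image("wrist");cam=wcam(z["p"],z["R"],d)
f=lambda x,y,h:ray(d,180+x/4,110+y/4,h,cam)
def ang(a,b,h):
    v=f(*b,h)-f(*a,h);return np.arctan2(v[1],v[0])
for h in (.08,.1):print("sides->yaw_x",ang((62,30),(128,535),h)+np.pi/2,ang((737,110),(722,515),h)+np.pi/2)
print("bar far",ang((228,193),(585,193),.126),"grip",ang((352,232),(352,420),.176)+np.pi/2,ang((463,232),(463,420),.176)+np.pi/2)
print("grip c",(f(352,232,.176)+f(463,232,.176)+f(352,425,.176)+f(463,425,.176))/4)
E
```

```text
sides->yaw_x -0.06673326433725779 -0.06186712048534404
sides->yaw_x -0.06673326433725735 -0.06186712048534426
bar far -0.11239061043161146 grip -0.12642143751798463 -0.09682678592929683
grip c [0.4841546  0.19348505 0.176     ]
```

```bash
python3 -c "
from rig import *
sign_off()"
```

```text
the job is handed in; nothing more can be done
```

The disc is fitted on the cutter, turned to the stop and released. I handed the job in after about 23 s; it reports no verdict.

**What I did:**
- **Pick-up:** I lifted the large white disc off its stand by its grip and lowered it over the drive shaft without any noticeable contact force.
- **Finding the pin:** About 6 N of pressure on the pin top and a short clockwise turn dropped the slot over the pin. That is slightly more than the suggested 3 to 5 N.
- **Extra turn:** While lowering the disc, I accidentally turned it another 6.4° clockwise, the same way it needed to go. No force built up from it.
- **To the stop:** I turned it clockwise until the torque rose from about 0.2 to 0.36 N m, which I took as the stop. I then turned it back about 0.03 rad to take the load off, let go and rose straight up.

**Last checks:**
- **Seating:** With the disc pressed down, its underside came out at about 120 mm, the height of the drive plate. After letting go, the wrist picture showed the pin in the slot and the disc lying flat.
- **Angle:** The disc is about 0.05 rad clockwise of the housing's x axis, within the 0.12 allowed. It was about 0.075 at the stop, where I expected about 0.037. My first estimates of the housing's angle differed by up to 0.07 rad; the last ones agreed at about -0.064.
- **Position:** The final picture puts the grip 3 to 4 mm from where the arm held the disc. I put this down to camera calibration, as the bore allows only about 1 mm of play.
- **Forces:** Readings at the wrist stayed within a few newtons each time I checked.
- **Surroundings:** The bottle, basket and jar are upright and look to be where they started, and the robot is clear of everything.

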